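Unstack the keyed connector test inserts into their holders

TASK

Set up the harness test: take the stack of four D-shaped test inserts apart and put each insert into the holder of its own size, turned so that its flat meets the holder's flat and it drops fully down onto the holder's floor. Leave all four seated, level and at rest in their own holders.

Things in the scene. Friction and masses are not known exactly. Their poses are not given: they have to be found in the camera images.
- insert_tiny: Loose grey plastic test insert (smallest, top of the stack): D-shaped disc 40 mm in diameter, 26 mm thick, brass contacts in its top. Origin: centre of the full circle, on the underside. z up; x points square to its one flat, which lies 10 mm from the origin; the round back is 20 mm the other way (30 mm from flat to back, middle at x = -5 mm).
- insert_small: Loose grey plastic test insert (second smallest, second from the top of the stack): D-shaped disc 52 mm in diameter, 26 mm thick, brass contacts in its top. Origin: centre of the full circle, on the underside. z up; x points square to its one flat, which lies 13 mm from the origin; the round back is 26 mm the other way (39 mm from flat to back, middle at x = -6.5 mm).
- insert_medium: Loose grey plastic test insert (second largest, third from the top): D-shaped disc 64 mm in diameter, 26 mm thick, brass contacts in its top. Origin: centre of the full circle, on the underside. z up; x points square to its one flat, which lies 16 mm from the origin; the round back is 32 mm the other way (48 mm from flat to back, middle at x = -8 mm).
- insert_large: Loose grey plastic test insert (largest, bottom of the stack): D-shaped disc 76 mm in diameter, 26 mm thick, brass contacts in its top. Origin: centre of the full circle, on the underside. z up; x points square to its one flat, which lies 19 mm from the origin; the round back is 38 mm the other way (57 mm from flat to back, middle at x = -9.5 mm).
- holder_tiny: Fixed holder for the tiny insert: round aluminium base 66 mm across with a D-shaped rim and a dark floor inside it. Origin: centre of the D's round, at table height; x points square to the rim's flat side. Floor 6 mm above the table; rim 8 mm above the floor, leaning outward (play all round 3 mm at the floor, 6 mm at the top). Insert seats only with its x along this x (within 15 degrees); its top is then 32 mm above the table.
- holder_small: Fixed holder for the small insert: round aluminium base 78 mm across with a D-shaped rim and a dark floor inside it. Origin: centre of the D's round, at table height; x points square to the rim's flat side. Floor 6 mm above the table; rim 8 mm above the floor, leaning outward (play all round 3 mm at the floor, 6 mm at the top). Insert seats only with its x along this x (within 15 degrees); its top is then 32 mm above the table.
- holder_medium: Fixed holder for the medium insert: round aluminium base 90 mm across with a D-shaped rim and a dark floor inside it. Origin: centre of the D's round, at table height; x points square to the rim's flat side. Floor 6 mm above the table; rim 8 mm above the floor, leaning outward (play all round 3 mm at the floor, 6 mm at the top). Insert seats only with its x along this x (within 15 degrees); its top is then 32 mm above the table.
- holder_large: Fixed holder for the large insert: round aluminium base 102 mm across with a D-shaped rim and a dark floor inside it. Origin: centre of the D's round, at table height; x points square to the rim's flat side. Floor 6 mm above the table; rim 8 mm above the floor, leaning outward (play all round 3 mm at the floor, 6 mm at the top). Insert seats only with its x along this x (within 15 degrees); its top is then 32 mm above the table.
There are look-alikes about, which are no part of the job. What is shaped like the insert_large but blue is not meant.

How it is judged:
By the outcome, as a careful person would: the job done as asked, in the order asked, and still so for the second after the job is handed in, with the robot touching nothing.
It also fails if it takes over 109 s, if anything falls off the work surface, if the arm or the gripper's body presses on something with over 40 N, if the wrist force passes 120 N, or if a joint passes its speed limit or range.

ROBOT

A 6-joint arm with a two-finger parallel gripper is mounted at the origin on a cart in front of the work surface, level with it; the furniture and walls round the work are solid. World frame = base frame: x ahead of the robot, y to its left, z up, the work surface at z = 0. Lengths are in m, angles in degrees, forces in N, time in s.
With the tool pointing down it reaches from about 0.35 to 0.875 m from the base axis. Payload 4.2 kg.
Tool frame: the origin (TCP) lies at the very end of the fingers, on their centre line; the grasp point (between the pads) lies 19 mm behind it; z points along the fingers, y is the line along which they close (so a half turn about z gives the same grasp; the last joint's range is limited). The gripper opens to 85 mm and grips with 20 to 120 N. Pads are 22 mm wide; open, the fingers measure 114 mm over their backs; the gripper's body (76 mm by 85 mm) begins 54 mm behind the grasp point. The pads swing forward as they close: fully open they stand 13 mm farther back than shut.
Start: joints at [-50.214, 22.042, 0.453, 0, -68.411, -14.817], TCP at [0.264, -0.567, 0.209] pointing down, gripper open.
Joint ranges: [-179.83, 179.83], [-69.29, 118.12], [-61.27, 80.66], [-181.25, 117.63], [-171.15, -9.14], [-177.46, 177.46]. Speed limits (degrees/s): [159.86, 159.86, 180, 180, 180, 180].

INTERFACE

Orientations are given as a 3x3 rotation matrix whose columns are the frame's x, y, z axes.
In Python, from bench import * gives the robot as it stands. The module is installed in compiled form; this text tells all that it offers. Calls block until the motion is done:
- move_ptp(position, orientation): joint-space move of the TCP to a pose.
- move_straight(position, attitude=None, rate=0.15, force_limit=None): straight line of the TCP; attitude=None keeps the orientation; rate is the mean speed in m/s. With force_limit (N) it stops when the force on the tool has changed by that much, and returns True; else False.
- movej(angles): joint-space move.
- ungrasp() and grab(grip_force=None): open the fingers fully, or close them until they stop; grip_force is the grip in N (None keeps the last).
- wait(seconds).
- solve_ik(position, orientation): joint angles nearest the present ones, or None.
- camera(name): name is "side" or "top" or "wrist"; returns a dict with "frame" (384x512x3 uint8, red, green, blue), "vfov" (degrees; the focal length in pixels is half the picture's height over the tangent of half this angle, whatever the lens; pixels are square), "cx", "cy" (the principal point, pixels), "dist" ([k1, k2, p1, p2, k3] as OpenCV has them; the pictures are not rectified), "world_to_cam" (4x4, takes a point from world to camera coordinates); the wrist camera has in their place "hand_eye" (4x4, takes a point from camera to tool coordinates, whose origin is the TCP and whose axes are the flange's). Camera axes: x right, y down, z forward; pixel columns grow to the right and rows downward; lengths in m; the calibration is good to about 2 mm. A picture is of the moment at which its call begins: read the wrist's pose just before it. There is no depth.
A pose or a line that the arm cannot do raises Unreachable and nothing moves.
- job_done(): hands the job in; it is judged then, once.
Readings, each from a call of its own:
- get_time(): time.
- get_joint_pos(): joint angles.
- get_joint_vel(): joint speeds.
- get_tau(): joint torques, N m.
- get_tcp_pos(): TCP position.
- get_tcp_rot(): TCP orientation.
- get_ft_force(): force on the tool from outside, world axes, zero at the start.
- get_ft_torque(): the same for the moment, N m.
- get_finger_gap(): finger opening in m.
- get_grasp_force(): force on a finger pad.
Only numpy, scipy, OpenCV 4.12 (cv2) and the standard library are available. Lean on these libraries where they do the work, as an engineer would, in place of code of your own. Each camera call takes 0.05 s, during which the arm holds its last target. There are 200 camera calls.

## Working session

There is one attempt and no reset: what is moved stays moved. The work goes in short steps, each a Python script; the robot and the scene stay as the last script left them, time stands still between calls to the robot, and variables do not carry over. Pictures are saved under pics/ and viewed, at most 14 in all, crops included, and the job is handed in when it is done.

```bash
mkdir -p pics; cat > h.py <<'E'
from bench import *
import numpy as np, cv2
def shot(n,f):
    c=camera(n); cv2.imwrite('pics/'+f,c['frame'][:,:,::-1]); return c
def K(c):
    f=192/np.tan(np.radians(c['vfov']/2)); return np.array([[f,0,c['cx']],[0,f,c['cy']],[0,0,1]])
def unproj(c,W,px,z):
    "pixels->world at height z; W=cam-to-world"
    u=cv2.undistortPoints(np.array(px,float).reshape(-1,1,2),K(c),np.array(c['dist'])).reshape(-1,2)
    d=np.c_[u,np.ones(len(u))]@W[:3,:3].T; o=W[:3,3]
    return o+d*((z-o[2])/d[:,2])[:,None]
def proj(c,W,P):
    M=np.linalg.inv(W); P=np.array(P,float)
    return cv2.projectPoints(P,cv2.Rodrigues(M[:3,:3])[0],M[:3,3],K(c),np.array(c['dist']))[0].reshape(-1,2)
def R(a):
    "tool down, tool y (closing line) at world angle a deg"
    a=np.radians(a); y=np.array([np.cos(a),np.sin(a),0]); z=np.array([0,0,-1.]); return np.c_[np.cross(y,z),y,z]
E
python3 - <<'E'
from h import *
import pickle
for n in('top','side'):
    c=shot(n,n+'0.png'); pickle.dump(c,open(n+'0.pkl','wb')); print(n,c['vfov'],np.linalg.inv(c['world_to_cam']).round(3).tolist())
print(get_tcp_rot(),get_time())
E
```

```text
top 57.036651727519775 [[-0.018, -0.995, 0.101, 0.43], [-1.0, 0.018, 0.001, -0.131], [-0.002, -0.101, -0.995, 1.328], [0.0, 0.0, 0.0, 1.0]]
side 51.15278234920618 [[-0.697, 0.567, -0.44, 1.059], [0.717, 0.55, -0.427, 0.344], [-0.0, -0.613, -0.79, 0.982], [0.0, 0.0, 0.0, 1.0]]
[[-9.06598111e-01 -4.21994109e-01 -9.15169257e-04]
 [-4.21995090e-01  9.06596454e-01  1.73577445e-03]
 [ 9.72026128e-05  1.95984677e-03 -9.99998075e-01]] 0.1
```

View pics/top0.png

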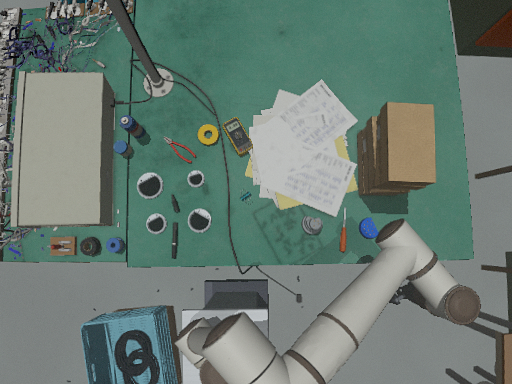

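View pics/side0.png

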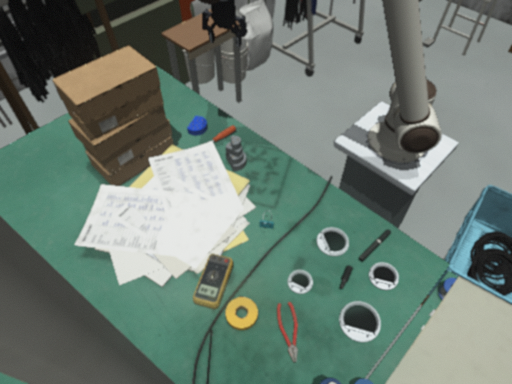

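Top view: the grey stack is at (312,226). The blue look-alike at (369,228) is not meant. The holders are at (149,185), (195,178), (200,219) and (156,223). Next I'll enlarge these areas and compute rough positions.

```bash
python3 - <<'E'
from h import *
import pickle
c=pickle.load(open('top0.pkl','rb')); W=np.linalg.inv(c['world_to_cam'])
print(unproj(c,W,[(149,185),(195,178),(200,219),(156,223),(312,226),(369,228),(343,230),(360,190),(175,240),(157,80),(128,121)],0.01).round(3))
im=c['frame'][:,:,::-1]
a=cv2.resize(im[160:250,125:225],None,fx=6,fy=6,interpolation=cv2.INTER_CUBIC)[:540]
s=pickle.load(open('side0.pkl','rb'))['frame'][:,:,::-1]
b=cv2.resize(im[205:250,290:390],(600,270),interpolation=cv2.INTER_CUBIC)
d=cv2.resize(s[105:180,180:280],(400,300),interpolation=cv2.INTER_CUBIC)
cv2.imwrite('pics/c1.png',a); 
e=np.zeros((580,600,3),np.uint8); e[:270]=b; e[275:575,:400]=d; cv2.imwrite('pics/c2.png',e)
E
```

```text
[[ 0.617  0.277  0.01 ]
 [ 0.641  0.101  0.01 ]
 [ 0.485  0.082  0.01 ]
 [ 0.473  0.248  0.01 ]
 [ 0.452 -0.336  0.01 ]
 [ 0.44  -0.55   0.01 ]
 [ 0.434 -0.452  0.01 ]
 [ 0.584 -0.523  0.01 ]
 [ 0.408  0.176  0.01 ]
 [ 1.036  0.255  0.01 ]
 [ 0.871  0.366  0.01 ]]
```

View pics/c1.png

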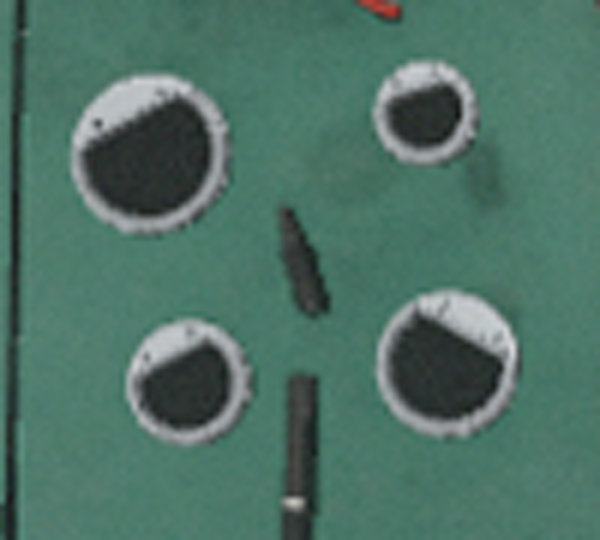

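View pics/c2.png

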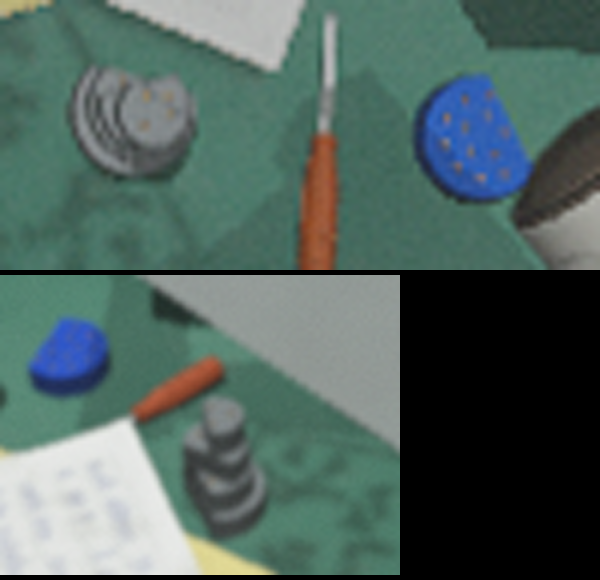

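Wrist camera next. By size the holders are large (149,185), tiny (195,178), small (156,223) and medium (200,219). The stack is at (312,226).

```bash
cat >> h.py <<'E'
import pickle
def wshot(f):
    T=np.eye(4); T[:3,:3]=get_tcp_rot(); T[:3,3]=get_tcp_pos()
    c=shot('wrist',f+'.png'); c['W']=T@c['hand_eye']; pickle.dump(c,open(f+'.pkl','wb')); return c
E
python3 - <<'E'
from h import *
move_ptp([0.43,-0.33,0.30],R(90))
c=wshot('w_stack'); print(c['hand_eye'].round(3).tolist(),c['vfov'],get_joint_pos(),get_time()); print(c['W'].round(3))
o=c['W'][:3,3]; 
for a in(90,-90): print(solve_ik([0.5,0.17,0.4],R(a)))
# view holders: put camera over their centre
off=o-np.array(get_tcp_pos())
move_ptp([0.555-off[0],0.177-off[1],0.30],R(90))
wshot('w_hold'); print(get_time())
E
```

```text
[[-0.001, -0.957, -0.29, 0.073], [1.0, -0.001, -0.0, 0.0], [-0.0, -0.29, 0.957, -0.163], [0.0, 0.0, 0.0, 1.0]] 58.272175285233885 [-2.04363269e+01  1.09626167e+01 -2.13801049e+00 -1.92489836e-03
 -7.69681702e+01 -6.96119692e+01] 1.3083
[[ 0.001  0.957  0.289  0.356]
 [ 1.    -0.001  0.    -0.33 ]
 [ 0.001  0.289 -0.957  0.463]
 [ 0.     0.     0.     1.   ]]
[  36.39117835    8.30065126    8.38457218    0.          -90.08392092
 -126.39117835]
[ 36.39117835   8.30065126   8.38457218   0.         -90.08392092
  53.60882165]
3.325
```

View pics/w_stack.png

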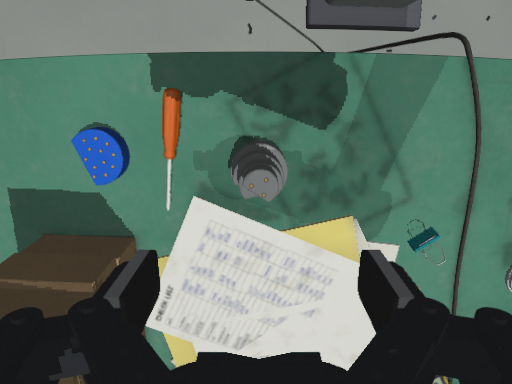

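View pics/w_hold.png

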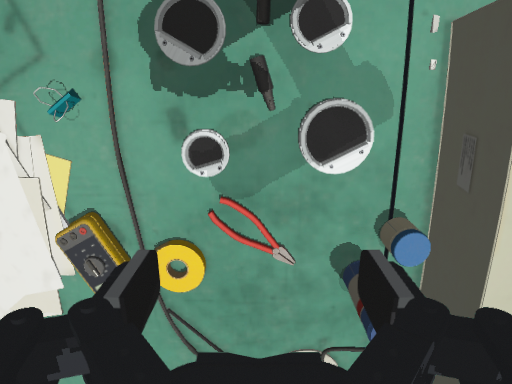

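The wrist view shows the stack at (258,175), the blue D at (100,155), and holders medium (190,30), small (322,22), tiny (205,153) and large (336,135). I'll retake the holders with all four fully in frame, then take a closer stack view.

```bash
python3 - <<'E'
from h import *
t=np.array(get_tcp_pos()); 
move_ptp([t[0]-0.12,t[1],0.30],R(90)); c=wshot('w_hold2')
c0=pickle.load(open('w_stack.pkl','rb')); p=unproj(c0,c0['W'],[(262,182)],0.104)[0]; print(p)
move_ptp([p[0],p[1],0.22],R(90)); s=wshot('w_stack2'); print(get_time())
q=proj(s,s['W'],[p])[0]; x,y=int(q[0]),int(q[1]); print(q)
a=cv2.resize(s['frame'][max(0,y-95):y+55,x-100:x+100,::-1],None,fx=3,fy=3,interpolation=cv2.INTER_CUBIC)
cv2.imwrite('pics/c3.png',a[:590])
# holders dark D
f=cv2.cvtColor(c['frame'],cv2.COLOR_RGB2HSV)
m=((f[...,2]<75)&(f[...,1]<90)).astype(np.uint8)
n,l,st,ce=cv2.connectedComponentsWithStats(m)
for i in range(1,n):
    if st[i,4]>400: print(i,st[i],ce[i].round(1),unproj(c,c['W'],[ce[i]],.006)[0].round(3))
cv2.imwrite('pics/h2.png',c['frame'][:300,:,::-1])
E
```

```text
[ 0.45464338 -0.32613056  0.104     ]
5.825
[257.52374143 177.38190451]
1 [    0     0   512   384 34876] [256.3 327.8] [0.804 0.172 0.006]
3 [ 225    0   55  121 1859] [259.5  43.3] [0.381 0.177 0.006]
5 [ 479   31   33   56 1462] [497.1  59.1] [0.393 0.49  0.006]
32 [ 297   96   43   40 1242] [316.6 114.1] [0.469 0.252 0.006]
33 [ 168   98   53   50 1771] [195.8 120.5] [0.477 0.093 0.006]
46 [251 147  23  51 565] [262.  167.8] [0.541 0.18  0.006]
48 [ 304  194   55   49 1885] [329.3 216.3] [0.612 0.277 0.006]
51 [194 221  31  24 572] [208.3 232.5] [0.637 0.103 0.006]
```

View pics/c3.png

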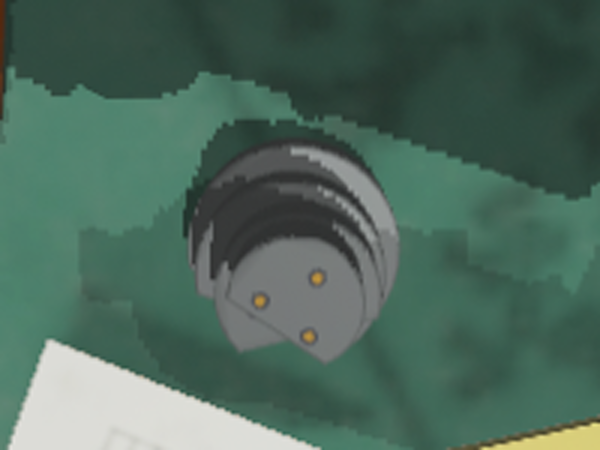

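View pics/h2.png

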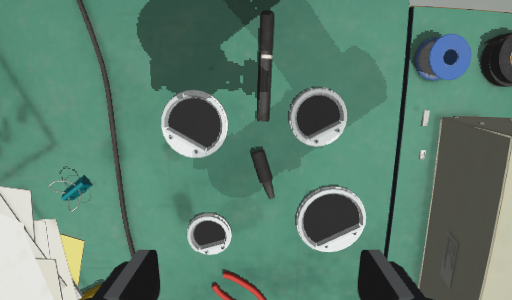

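Picture: the tiny insert's top face in the crop has its flat from (225,297) to (325,362), with the round above it. I'll fit D outlines to all of these.

```bash
cat >> h.py <<'E'
from scipy.optimize import least_squares
def dD(P,x,y,th,r,d):
    "signed distance-like function of a D (circle r cut at local x=d)"
    c,s=np.cos(th),np.sin(th); q=(P[:,:2]-[x,y])@np.array([[c,-s],[s,c]])
    return np.maximum(np.hypot(q[:,0],q[:,1])-r,q[:,0]-d)
def fitD(P,r,free=False):
    best=None
    for a in range(0,360,30):
        f=lambda v:dD(P,v[0],v[1],v[2],v[3]*r,v[3]*r/2 if not free else v[4])
        g=f if free else (lambda v:dD(P,v[0],v[1],v[2],r,r/2))
        s=least_squares(g,[*P[:,:2].mean(0),np.radians(a),1,r/2],x_scale=[.01,.01,.1,.1,.01],loss='soft_l1',f_scale=.001)
        if best is None or s.cost<best.cost: best=s
    v=best.x; return v[0],v[1],np.degrees(v[2])%360,v[3]*r,v[4],np.sqrt(np.mean(best.fun**2))
E
python3 - <<'E'
from h import *
c=pickle.load(open('w_hold2.pkl','rb'))
f=cv2.cvtColor(c['frame'],cv2.COLOR_RGB2HSV); m=((f[...,2]<75)&(f[...,1]<90)).astype(np.uint8)
n,l,st,ce=cv2.connectedComponentsWithStats(m)
H={}
for nm,(x,y),r in(('tiny',(208,232),.02),('small',(317,112),.026),('medium',(195,120),.032),('large',(329,214),.038)):
    k=(l==l[y,x]).astype(np.uint8); k=cv2.morphologyEx(k,cv2.MORPH_CLOSE,np.ones((3,3)))
    ct=max(cv2.findContours(k,cv2.RETR_EXTERNAL,cv2.CHAIN_APPROX_NONE)[0],key=len)[:,0]
    v=fitD(unproj(c,c['W'],ct,.006),r+.003,True); print(nm,np.round(v,4)); H[nm]=v[:3]
    # outer base circle check
    t=np.linspace(0,2*np.pi,60); R0=r+.013
    def g(p):
        o=proj(c,c['W'],np.c_[p[0]+R0*np.cos(t),p[1]+R0*np.sin(t),0*t]); return o
    mk=((f[...,1]<60)&(f[...,2]>100)).astype(np.uint8)
    n2,l2,s2,_=cv2.connectedComponentsWithStats(mk); 
    yy,xx=np.mgrid[:384,:512]; near=(np.hypot(xx-x,yy-y)<R0*344/.4*1.15)&(mk>0)
    hull=cv2.convexHull(np.c_[xx[near],yy[near]].astype(np.int32)); P=unproj(c,c['W'],hull[:,0],0.006)
    (cc,rr)=cv2.minEnclosingCircle(P[:,:2].astype(np.float32)); print('  base',np.round(cc,4),round(rr,4))
pickle.dump(H,open('H.pkl','wb'))
s=pickle.load(open('w_stack2.pkl','rb'))
pt=np.array([(225,297),(250,314),(275,330),(300,346),(325,362),(232,270),(255,247),(300,236),(340,250),(362,280),(364,312),(345,345)])/3+[157,82]
print('tiny',np.round(fitD(unproj(s,s['W'],pt,.104),.02),4),np.round(fitD(unproj(s,s['W'],pt,.104),.02,True),4))
E
```

```text
tiny [6.40400e-01 1.03400e-01 1.51874e+01 2.18000e-02 1.14000e-02 5.00000e-04]
  base [0.6389 0.1021] 0.0342
small [4.72700e-01 2.53700e-01 2.82497e+01 2.78000e-02 1.53000e-02 4.00000e-04]
  base [0.4723 0.2533] 0.0391
medium [4.816000e-01 9.020000e-02 3.301217e+02 3.370000e-02 1.810000e-02
 5.000000e-04]
  base [0.4818 0.0904] 0.0452
large [6.18200e-01 2.79300e-01 2.65876e+01 3.94000e-02 2.08000e-02 4.00000e-04]
  base [0.6176 0.2785] 0.0514
tiny [ 4.595000e-01 -3.280000e-01  3.267071e+02  2.000000e-02  1.000000e-02
  5.000000e-04] [ 4.594000e-01 -3.281000e-01  3.260654e+02  1.950000e-02  9.800000e-03
  3.000000e-04]
```

```bash
cat >> h.py <<'E'
RAD=dict(tiny=.02,small=.026,medium=.032,large=.038)
def back(g): # finger tips' set-back at gap g (arc model)
    s=np.sin(np.radians(-5.8))+g/2/.05715; return .05715*(.9949-np.sqrt(1-s*s))
def pick(nm,x,y,th,zb,grip=50,up=.22):
    r=RAD[nm]; H=pickle.load(open('H.pkl','rb'))[nm]; best=None
    for k in(0,180):
        q=solve_ik([x,y,zb+.1],R(th+k)); p=solve_ik([H[0],H[1],.1],R(H[2]+k))
        if q is None or p is None: continue
        m=max(abs(q[5]),abs(p[5]))
        if best is None or m<best[0]: best=(m,k)
    k=best[1]; u=np.array([np.cos(np.radians(th)),np.sin(np.radians(th))]); c=np.array([x,y])-u*r/4
    dz=.011-back(1.5*r); A=R(th+k)
    move_ptp([*c,zb+.09],A); hit=move_straight([*c,zb+dz],rate=.08,force_limit=12)
    print(nm,'down hit',hit,'z',round(get_tcp_pos()[2]-zb,4)); dz=get_tcp_pos()[2]-zb
    grab(grip); print('gap',get_finger_gap(),'want',1.5*r,'F',get_grasp_force())
    move_straight([*c,zb+.05],rate=.08); move_straight([*c,max(up,zb+.06)],rate=.2)
    print('lifted gap',get_finger_gap(),get_ft_force()); pickle.dump((nm,k,dz),open('held.pkl','wb'))
def place():
    nm,k,dz=pickle.load(open('held.pkl','rb')); r=RAD[nm]; H=pickle.load(open('H.pkl','rb'))[nm]
    u=np.array([np.cos(np.radians(H[2])),np.sin(np.radians(H[2]))]); c=np.array(H[:2])-u*r/4; A=R(H[2]+k)
    move_ptp([*c,.20],A); move_straight([*c,.05+dz],rate=.15)
    hit=move_straight([*c,.005+dz],rate=.03,force_limit=6)
    print('place hit',hit,'bottom z',round(get_tcp_pos()[2]-dz,4),'gap',get_finger_gap(),'t',get_time())
def leave():
    ungrasp(); t=get_tcp_pos(); move_straight([t[0],t[1],.2],rate=.15)
E
python3 - <<'E'
from h import *
pick('tiny',.4595,-.328,326.5,.078)
c=wshot('g1'); place(); wshot('g2'); print(get_time())
a=np.hstack([pickle.load(open(f,'rb'))['frame'][120:384,100:412,::-1] for f in('g1.pkl','g2.pkl')]); cv2.imwrite('pics/c4.png',a)
E
```

```text
tiny down hit False z 0.0112
gap 0.00025619768117251374 want 0.03 F 0.0
lifted gap -0.0002267340920797777 [-0.46188797 -1.45149843 -0.6402646 ]
place hit False bottom z 0.0053 gap 0.0002441987052584405 t 14.3917
14.4417
```

View pics/c4.png

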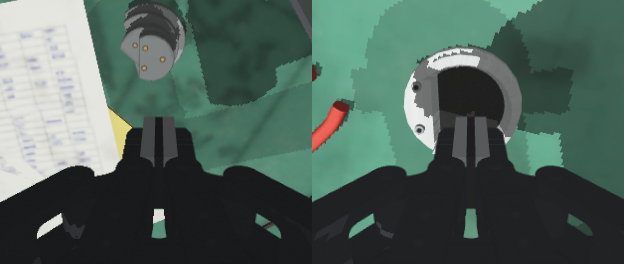

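The grasp closed on nothing: the gap is 0, the tiny insert is still on the stack in the left crop at (148,52), and the shut tips hang over the empty tiny holder in the right crop. I suspect the fingertip height model, so I'll touch the table to find where the shut tips really end.

```bash
python3 - <<'E'
from h import *
t=get_tcp_pos(); move_straight([t[0],t[1],.12]); 
move_ptp([.56,.13,.06],R(90)); print(move_straight([.56,.13,-.025],rate=.03,force_limit=5),get_tcp_pos(),get_ft_force())
move_straight([.56,.13,.1]); 
c=pickle.load(open('g2.pkl','rb')); H=pickle.load(open('H.pkl','rb'))['tiny']; print('D origin px',proj(c,c['W'],[[H[0],H[1],.006]])-[100,120])
c=pickle.load(open('g1.pkl','rb')); print('tiny px',proj(c,c['W'],[[.4595,-.328,.104]])-[100,120]); print(get_time())
E
```

```text
True [ 0.5600166   0.12999602 -0.02238344] [-1.17542881  0.3510457   5.2382012 ]
D origin px [[150.55963891 107.789788  ]]
tiny px [[151.14034912  58.43887171]]
20.4333
```

Touching the table shows that the real tips end 22 mm short of the nominal TCP, so the fingers closed above the insert. I'll correct the heights by that amount and retry. The tiny insert hasn't moved.

```bash
sed -i 's/dz=.011-back/dz=.011-.0224-back/' h.py
python3 - <<'E'
from h import *
ungrasp(); move_ptp([.50,-.2,.2],R(120))
pick('tiny',.4595,-.328,326.5,.078)
if get_finger_gap()>.02:
    place(); wshot('g3'); 
print(get_time(),get_ft_force())
E
```

```text
tiny down hit False z -0.0113
gap 0.028596189554547697 want 0.03 F 49.56041866913438
lifted gap 0.02848688167811668 [ 0.83295522  0.28984557 -1.51454545]
place hit True bottom z 0.0058 gap 0.028260559702120096 t 31.1417
31.1917 [-1.08554036 -0.13549666  4.78386004]
```

Contact came at the floor height, 5.8 mm. I'll release, check it, and look at the stack for the next insert.

```bash
python3 - <<'E'
from h import *
leave(); a=wshot('p1'); move_ptp([.455,-.327,.20],R(90)); b=wshot('s2'); print(get_time())
crop=lambda c,P,h:(lambda q:cv2.resize(c['frame'][int(q[1])-60:int(q[1])+50,int(q[0])-h:int(q[0])+h,::-1],None,fx=h and 4,fy=4,interpolation=cv2.INTER_CUBIC))(proj(c,c['W'],[P])[0])
H=pickle.load(open('H.pkl','rb'))['tiny']; q=proj(b,b['W'],[[.455,-.327,.078]])[0]; print(q.astype(int)-[50,60])
m=np.hstack([crop(a,[H[0],H[1],.03],50),crop(b,[.455,-.327,.078],50)]); cv2.imwrite('pics/c5.png',m); print(m.shape)
E
```

```text
35.1083
[207 115]
(440, 800, 3)
```

View pics/c5.png

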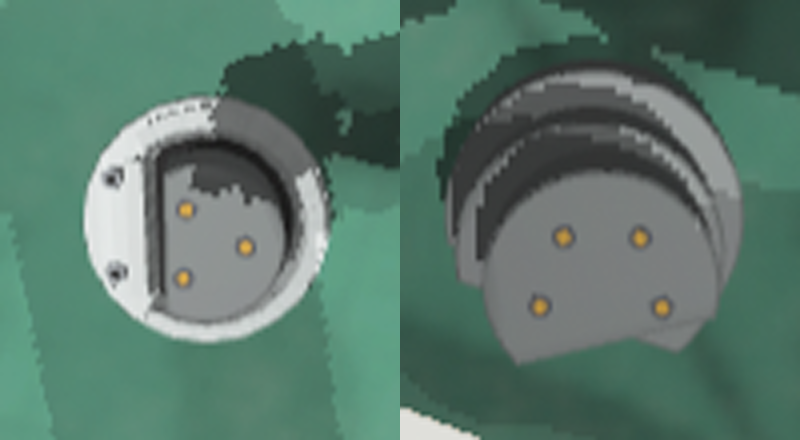

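The tiny insert is seated in its holder (left crop). The small insert's top is on the right, with its flat from (519,363) to (718,317). I'll fit it, pick it, place it and look again.

```bash
cat > go.py <<'E'
from h import *
def go(nm,b,pt,org,sc,zt,lookz,out):
    P=unproj(b,b['W'],np.array(pt,float)/sc+org,zt); v=fitD(P,RAD[nm]); w=fitD(P,RAD[nm],True); print(np.round(v,4),np.round(w,4))
    if v[5]>.0015: print('bad fit'); return
    pick(nm,v[0],v[1],v[2],zt-.026)
    if get_finger_gap()<1.3*RAD[nm]: print('MISSED'); return
    place(); leave(); a=wshot('p_'+nm)
    H=pickle.load(open('H.pkl','rb'))[nm]; q=proj(a,a['W'],[[*H[:2],.03]])[0].astype(int)
    m=[a['frame'][max(q[1]-60,0):,q[0]-50:q[0]+50][:110]]
    if lookz:
        move_ptp([.455,-.327,.17],R(90)); c=wshot(out); q=proj(c,c['W'],[[.455,-.327,lookz]])[0].astype(int); o=q-[50,60]
        print('org',o); m.append(c['frame'][o[1]:o[1]+110,o[0]:o[0]+100])
    cv2.imwrite('pics/'+out+'_c.png',cv2.resize(np.hstack(m)[:,:,::-1],None,fx=4,fy=4,interpolation=cv2.INTER_CUBIC)); print('t',get_time())
E
python3 - <<'E'
from go import *
b=pickle.load(open('s2.pkl','rb'))
pt=[(119,363),(169,351),(219,340),(269,328),(318,317),(320,290),(312,250),(290,210),(250,180),(200,170),(150,180),(110,210),(88,250),(85,285),(95,325)]
go('small',b,pt,[207,115],4,.078,.052,'s3')
E
```

```text
[ 4.64800e-01 -3.27200e-01  1.29832e+01  2.60000e-02  1.30000e-02
  6.00000e-04] [ 4.64500e-01 -3.27200e-01  1.37558e+01  2.54000e-02  1.28000e-02
  3.00000e-04]
small down hit False z -0.0122
gap 0.03739209031559617 want 0.039 F 50.39439255720936
lifted gap 0.037651490190761895 [ 0.23687093  0.1025924  -1.40893749]
place hit True bottom z 0.0059 gap 0.037864314810944336 t 45.0
org [207 116]
t 49.2417
```

View pics/s3_c.png

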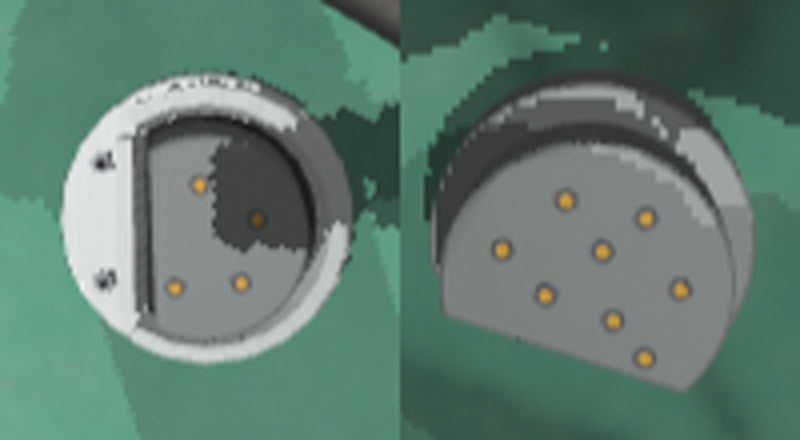

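The small insert is seated. The medium insert's top has its flat from (443,313) to (685,390) in the right crop.

```bash
python3 - <<'E'
from go import *
b=pickle.load(open('s3.pkl','rb'))
pt=np.array([(443,313),(503,332),(564,352),(624,371),(685,390),(443,270),(460,215),(490,175),(540,147),(590,140),(640,150),(690,185),(722,230),(735,275),(728,325),(708,365)])-[400,0]
go('medium',b,pt,[207,116],4,.052,.026,'s4')
E
```

```text
[ 4.646000e-01 -3.302000e-01  3.400821e+02  3.200000e-02  1.600000e-02
  7.000000e-04] [ 4.645000e-01 -3.300000e-01  3.411604e+02  3.130000e-02  1.550000e-02
  3.000000e-04]
medium down hit False z -0.0135
gap 0.046096035277270846 want 0.048 F 51.81540081161074
lifted gap 0.04651962035981935 [-0.16200079  0.25026418 -1.06657721]
place hit True bottom z 0.0061 gap 0.04635908000204359 t 58.2417
org [207 109]
t 61.9167
```

View pics/s4_c.png

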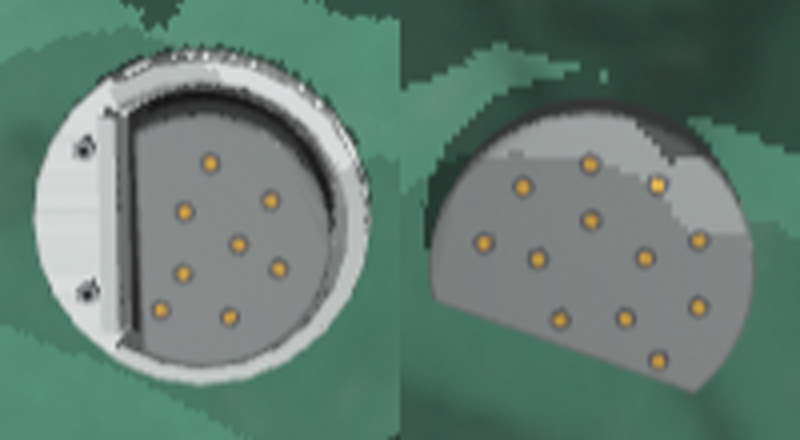

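The medium insert is seated. The large insert's top has its flat from (433,298) to (695,391).

```bash
python3 - <<'E'
from go import *
b=pickle.load(open('s4.pkl','rb'))
pt=np.array([(433,298),(499,321),(564,344),(630,368),(695,391),(432,255),(448,200),(485,155),(540,120),(590,110),(640,118),(690,148),(735,195),(752,240),(750,290),(735,340),(712,375)])-[400,0]
go('large',b,pt,[207,109],4,.026,0,'s5')
t=get_tcp_pos(); move_ptp([.40,.18,.30],R(90)); c=wshot('fin'); cv2.imwrite('pics/fin_c.png',cv2.resize(c['frame'][60:280,120:400,::-1],None,fx=2.6,fy=2.6)); print(get_time())
E
```

```text
[ 4.623000e-01 -3.294000e-01  3.383284e+02  3.800000e-02  1.900000e-02
  8.000000e-04] [ 4.62200e-01 -3.29200e-01  3.39342e+02  3.72000e-02  1.83000e-02
  3.00000e-04]
large down hit False z -0.0153
gap 0.05542268597999527 want 0.056999999999999995 F 53.436054966878146
lifted gap 0.05507444006898046 [-0.1963194  -0.11579875 -1.63671904]
place hit True bottom z 0.0063 gap 0.055120713042734595 t 71.6917
t 73.7
75.625
```

View pics/fin_c.png

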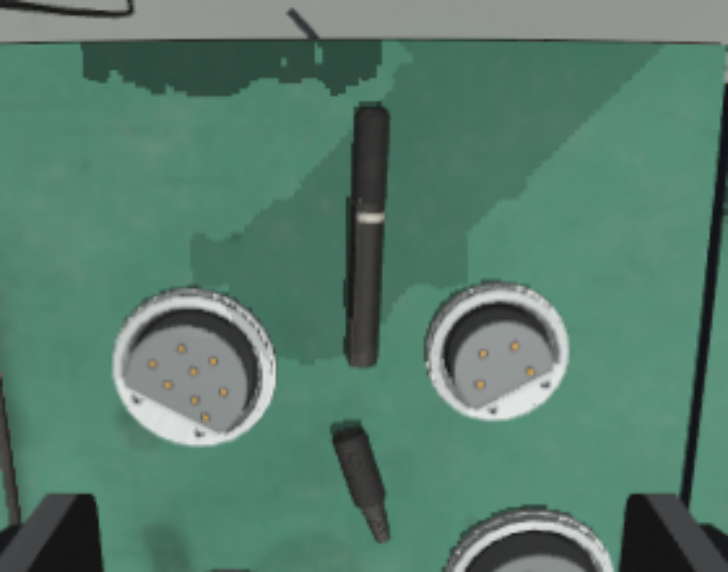

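Medium and small look level and seated here. The large holder is only partly in frame, so I'll check it in the crop taken when leaving.

View pics/s5_c.png

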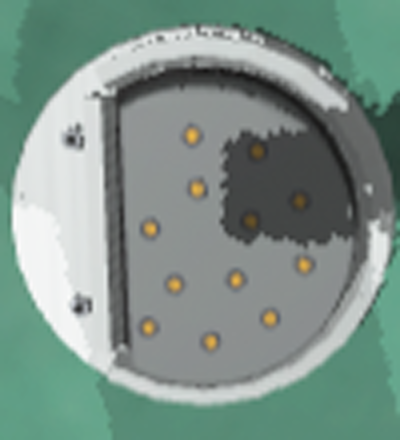

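The large insert sits inside its rim, flat to flat.

```bash
python3 -c "
from bench import *
print(job_done(),get_time())"
```

```text
the job is handed in; nothing more can be done
the job is handed in; nothing more can be done
```

All four inserts are seated flat to flat in their own holders, and I handed the job in at about 76 s; my first grasp on the tiny insert missed without moving it, and I corrected the finger height before retrying.

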